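# Set a ratchet slant board back down to its lowest notch

### The arm

A 6-joint arm with a two-finger parallel gripper is mounted at the origin on the work surface. World frame = base frame: x ahead of the robot, y to its left, z up, the work surface at z = 0. Lengths are in m, angles in rad, forces in N, time in s.
With the tool pointing down it reaches from about 0.25 to 0.775 m from the base axis. Payload 4 kg.
Tool frame: the origin (TCP) lies where the fingers leave the gripper's body, on its centre line; the fingertips stand 73 mm ahead of it and the grasp point (between the pads) lies 54 mm ahead of it; z points along the fingers, y is the line along which they close (so a half turn about z gives the same grasp; the last joint's range is limited). The gripper opens to 85 mm and grips with 20 to 120 N. Pads are 22 mm wide; open, the fingers measure 114 mm over their backs; the gripper's body (76 mm by 85 mm) begins 54 mm behind the grasp point. The pads swing forward as they close: fully open they stand 13 mm farther back than shut.
Start: joints at [-1.435, 0.087, 1.371, -0, 1.684, -0.103], TCP at [0.13, -0.534, 0.304] pointing down, gripper open.
Joint ranges: [-3.1, 3.1], [-0.76, 2.03], [0.27, 2.55], [-1.08, 4.22], [0.17, 2.65], [-2.57, 2.57]. Speed limits (rad/s): [2.79, 2.79, 3.14, 3.14, 3.14, 3.14].

### API

Orientations are given as a 3x3 rotation matrix whose columns are the frame's x, y, z axes.
In Python, from cell import manip gives the robot as it stands.
- The arm moves only by the shell command python3 -m creep 'ROWS' [FORCE]. ROWS is JSON, one flat list of numbers, 5 for each row, row after row: the finger opening in mm, from 0 to 85.4, then the shift along the tool's x, y, z in mm, then the turn about the tool's z in degrees. In form: [fingers, tx, ty, tz, spin, fingers, tx, ty, tz, spin, ...]. A call has 1 to 5 rows; each row shifts and turns the commanded pose from where the row before left it, along the tool's axes as they then stand; what a row does not reach is not made up. A row lasts 1/12 s, in which the tool goes at most 41.7 mm and 7.16 degrees, less where a joint would pass 70% of its speed; a pose out of reach is approached as far as the arm can. A call is refused whole if a number of a shift passes 41.7 or a number of a turn 7.16, either way. A call with a gripper value outside its range is refused whole. The fingers move at their own pace and stop on an object; FORCE is the grip in N (left out, the last holds). Time passes only in rows, so rows that do not move let the fingers close. It gives the time, the measured TCP pose, the force, the opening and the grip force at its end, in the units of the state.
- manip.get_obs(): the state, without advancing time (a new reading comes with each control period).
- manip.grab_frame(name): name is "side" or "top" or "wrist"; returns (picture, depth): 480x640x3 uint8, red, green, blue; 480x640 float32, m along the optical axis (not along the pixel's ray), 0 where there is no reading.
- manip.calibration(name): a dict with "fx", "fy", "cx", "cy" (pixels), "eye" and "rotation" of the camera in the world. Camera axes: x right, y down, z forward; pixel columns grow to the right and rows downward; lengths in m; the calibration is good to about 2 mm. The wrist camera is an equidistant fisheye: a pixel r from the principal point sees the ray r / f radians off the axis. A picture is of the moment at which its call begins: read the wrist's pose just before it. calibration takes no time and is no camera call; for the wrist camera it gives the pose at the moment of the call.
- manip.sign_off(): hands the job in; it is judged then, once.
The state is a dict: "time_s": time; "joint_positions": joint angles; "qvel": joint speeds; "tau": joint torques, N m; "position": TCP position; "tool_rot": TCP orientation; "ft_force": force on the tool from outside, world axes, zero at the start; "torque": the same for the moment, N m; "gripper_width": opening from 0.0 (shut) to 1.0 (fully open); "grip_force": force on a finger pad.
Only numpy, scipy, OpenCV 4.12 (cv2) and the standard library are available. Lean on these libraries where they do the work, as an engineer would, in place of code of your own. Each camera call takes 0.05 s, during which the arm holds its last target. There are 200 camera calls.

### The job

The empty tube slant board is propped too steeply on its ratchet. By its steel bar, lift it on past the top notch and gently up to the rubber buffer, without straining the buffer, so that the pawl lets go; then lower it gently until it lies fully flat, which sets the pawl again, and raise it once more to the first (lowest) notch. Leave it resting on that notch, let go of it, and leave the other things on the bench where they are.

Things in the scene. Friction and masses are not known exactly. Their poses are not given: they have to be found in the camera images.
- bar (a point): Middle of the round steel grip bar (14 mm thick, 120 mm long, along the frame's y) at the free edge of the white board; side rods 10 mm thick, 60 mm either side of the middle; open gap of 48 mm between bar and board edge. With the board flat it lies 210 mm from the hinge line and 4 mm above it (129 mm above the bench); it swings round the hinge line to about 280 mm high at the top.
- hinge (a point): Middle of the hinge line (along the frame's y), 125 mm above the bench, on the robot's side of the board.
- frame: Aluminium frame fixed to the bench. Origin on the bench straight below the middle of the hinge line; x level from the hinge towards the free edge (away from the robot), y along the hinge, z up. Footplate x -20 to 170, y -105 to 105 mm. The ratchet (dark quadrant with three pins, steel pawl, grey tower) stands at its +y side: y 108 to 185 mm, up to 205 mm high.
- board_mid (a point): Middle of the white board's upper face (board 165 x 180 x 8 mm, low ribs). With the bar it weighs 0.5 to 0.8 kg and takes 2 to 5 N upward at the bar to lift. Its hinge is damped, but when the pawl is not under it the board falls if let go.
- board (a joint): Tilt of the board, rad: 0 flat, grows as the free edge rises. Notch 1 (lowest) lies at 0.14 to 0.26, notch 2 at 0.33 to 0.45, notch 3 (top) at 0.52 to 0.64 (it differs from setup to setup). It starts on notch 2 or 3. Raised, the pawl clicks under each notch by itself and then holds the board there. Above notch 3 it tips the pawl; see ratchet.
- ratchet (a point): Foot of the ratchet, on the bench. Its steel pawl strut (75 mm) holds the board while it leans towards the hinge. It tips away and stays away at a tilt somewhere from 0.70 to 0.82, within 3 mm of bar travel of the board meeting the buffer: once the buffer is felt with 3 to 5 N at the bar on top of the lifting force, it has let go. In the last 0.25 rad before flat the board pushes it back (under 1 N at the bar); once flat, it works again.
- buffer (a joint): Compression (m) of the black rubber buffer, 20 x 14 x 16 mm, under the arm of the grey tower: the board's upper stop, met from below by a lug of the quadrant, about 105 mm along x from the hinge; its height differs from setup to setup. Stiff: once touched, lifting on costs 4 to 5 N more per mm at the bar. It must not bear more than 25 N, i.e. about 12 N at the bar on top of the lifting force.
- tip_box: Bystander: yellow pipette tip box with clear lid, 120 x 83 x 62 mm, origin at the centre of its underside.
- tip_box_b: Bystander: a second tip box of the same kind.
- vial: Bystander: small jar with blue cap, 38 mm wide, 75 mm high, origin under its centre.
- tape: Bystander: roll of brown tape lying flat beyond the bar, 90 mm wide, 24 mm high, origin under its centre.
- pen_pot: Bystander: black round pot, 72 mm wide, 95 mm high, origin under its centre.
- tube_rack: Bystander: blue tube rack block, 80 x 150 x 45 mm, origin under its centre.
- wash_bottle: Bystander: white bottle with red cap, 60 mm wide, 150 mm high, origin under its centre.

How it is judged:
On the way, in this order (a step that is already met when the one before it is completed fails the run):
1. the board is lifted past its top notch (value of joint board above 0.68 rad), for 0.1 s.
2. the board lies fully flat (value of joint board below 0.03 rad), for 0.2 s.
At the end, for the whole second after the job is handed in: After having been lifted past the top and laid flat, the board rests at its first (lowest) notch, tilt between 0.11 and 0.30 rad, not moving (under 0.05 rad/s) (value of joint board between 0.11 and 0.3 rad and velocity of joint board between -0.05 and 0.05 rad/s); the robot touches nothing.
It fails at once if the rubber buffer is loaded with more than 25 N (contact force between buffer and anything else above 25 N).
It fails at once if the board is let fall and slams down flat (faster than 1 rad/s, about 0.2 m/s at the bar, in the last 0.1 rad) (value of joint board below 0.1 rad and velocity of joint board below -1 rad/s).
It fails at once if a bystander is moved by more than 30 mm (distance of any of tip_box, tip_box_b, vial, tape, pen_pot, tube_rack, wash_bottle from where it was at the start of the episode above 0.03 m).
It also fails if it takes over 72 s, if anything falls off the work surface, if the arm or the gripper's body presses on something with over 40 N, if the wrist force passes 120 N, or if a joint passes its speed limit or range.

## Working session

There is one attempt and no reset: what is moved stays moved. The work goes in short steps, Python scripts to look and compute and a shell command to move; the robot and the scene stay as the last step left them, time stands still between calls to the robot, and variables do not carry over. Pictures are saved under pics/ and viewed, at most 10 in all, crops included, and the job is handed in when it is done.

```bash
mkdir -p pics; ls; python3 - <<'E'
from cell import manip
import cv2,numpy as np
ims=[]
for n in("side","top"):
    p,d=manip.grab_frame(n); np.savez(n+".npz",p=p,d=d,**{k:np.array(v) for k,v in manip.calibration(n).items()})
    cv2.imwrite(f"pics/{n}.png",p[:,:,::-1])
    print(n,manip.calibration(n))
o=manip.get_obs();print(o)
E
```

```text
pics
side {'fx': 526.175101414281, 'fy': 526.175101414281, 'cx': 318.6078331563901, 'cy': 242.99556130264236, 'eye': array([-0.1328841 ,  0.81686602,  0.80627994]), 'rotation': array([[-0.7206868 , -0.38747732,  0.57486683],
       [-0.69322098,  0.39389568, -0.60356512],
       [ 0.00743023, -0.83349116, -0.55248282]])}
top {'fx': 560.0796702144237, 'fy': 560.0796702144237, 'cx': 315.40189366101106, 'cy': 237.33429605113375, 'eye': array([0.41177666, 0.07154459, 1.43945627]), 'rotation': array([[-0.00879643, -0.99209573,  0.12517462],
       [-0.99995646,  0.00911726,  0.00199036],
       [-0.00311588, -0.12515167, -0.99213273]])}
{'time_s': 0.1, 'joint_positions': array([-1.43508406e+00,  8.79373721e-02,  1.37211273e+00, -1.28633869e-06,
        1.68359449e+00, -1.03100013e-01]), 'qvel': array([ 0.00074113, -0.00150844, -0.00651844, -0.00217648,  0.00147637,
        0.00102808]), 'tau': array([ 2.66496914e-03, -3.53016186e+01, -3.14218533e+01, -1.19012111e-04,
        7.90513877e-03, -1.36181455e-05]), 'position': array([ 0.13005685, -0.53409779,  0.30282038]), 'tool_rot': array([[ 9.71619677e-01,  2.36548356e-01, -2.78884819e-04],
       [ 2.36548428e-01, -9.71617573e-01,  2.03289265e-03],
       [ 2.09908023e-04, -2.04116826e-03, -9.99997895e-01]]), 'ft_force': array([0.36285027, 0.69206025, 0.24474326]), 'torque': array([-0.04335659,  0.0086678 ,  0.03250188]), 'grip_force': 0.0, 'gripper_width': 0.9995242674165716}
```

View pics/side.png

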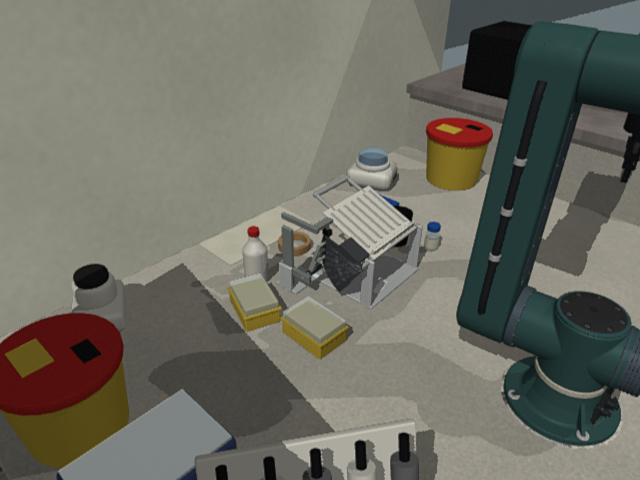

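View pics/top.png

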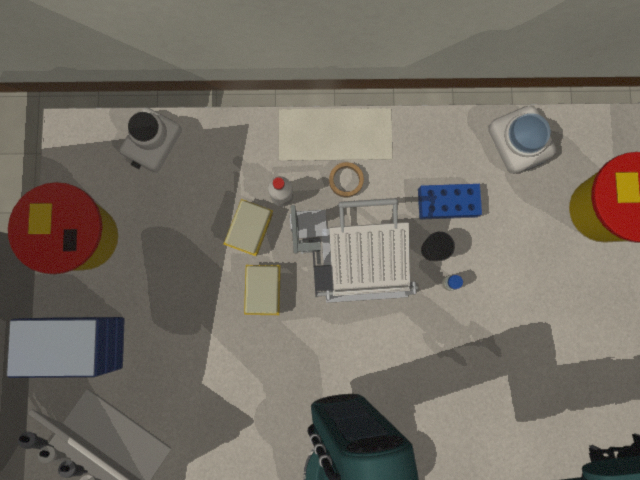

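The side view shows the board tilted up with the bar beyond it (~(335,190)); the tower and ratchet are at its left. In the top view the bar runs ~(340,206)–(398,202) and the hinge ~(327,294)–(414,290). The frame is only slightly turned, with the pen pot (437,246) and rack (450,200) on the right.

```bash
cat > h.py <<'E'
import numpy as np
def load(n):
    z=np.load(n+".npz"); return z
def pts(z,uv,d):
    uv=np.asarray(uv,float)
    r=np.c_[(uv[:,0]-z['cx'])/z['fx'],(uv[:,1]-z['cy'])/z['fy'],np.ones(len(uv))]*np.asarray(d)[:,None]
    return r@z['rotation'].T+z['eye']
E
python3 - <<'E'
from h import *
import cv2
z=load('top');d=z['d'];p=z['p']
v,u=np.mgrid[195:300,320:425]; u=u.ravel();v=v.ravel()
P=pts(z,np.c_[u,v],d[v,u])
# board: bright white
c=p[v,u].astype(int); w=(c.min(1)>185)&(P[:,2]>.1)&(u>330)&(u<410)&(v>222)&(v<290)
Q=P[w];m=Q.mean(0);_,s,V=np.linalg.svd(Q-m);n=V[2]*np.sign(V[2,2]);print('board',w.sum(),m,n,'tilt',np.arccos(n[2]),'yaw',np.arctan2(-n[1],-n[0]), 'res',s[2]/w.sum()**.5)
# bar: high pixels
for col in range(346,396,8):
    vv=np.arange(194,218);q=pts(z,np.c_[np.full(24,col),vv],d[vv,col]); k=q[:,2]>.12
    print(col,vv[k],q[k].mean(0).round(4) if k.any() else '', q[k][:,2].max().round(3) if k.any() else '')
# hinge line rods
for col in (330,345,360,375,390,405,412):
    vv=np.arange(280,302);q=pts(z,np.c_[np.full(22,col),vv],d[vv,col]);print(col,[tuple(x) for x in np.c_[vv,(q[:,[0,2]]*1000).round()].astype(int)[::3]])
# side rods extents in y
hi=(P[:,2]>.15)&(v<218)&(v>205);print('rod y',P[hi][:,1].min(),P[hi][:,1].max())
E
python3 -c "
import cv2
a=cv2.imread('pics/top.png')[180:310,280:470];cv2.imwrite('pics/topc.png',cv2.resize(a,None,fx=4,fy=4))"
```

```text
<stdin>:8: RuntimeWarning: Mean of empty slice.
  ret = um.true_divide(
Traceback (most recent call last):
IndexError: index 2 is out of bounds for axis 0 with size 0
```

View pics/topc.png

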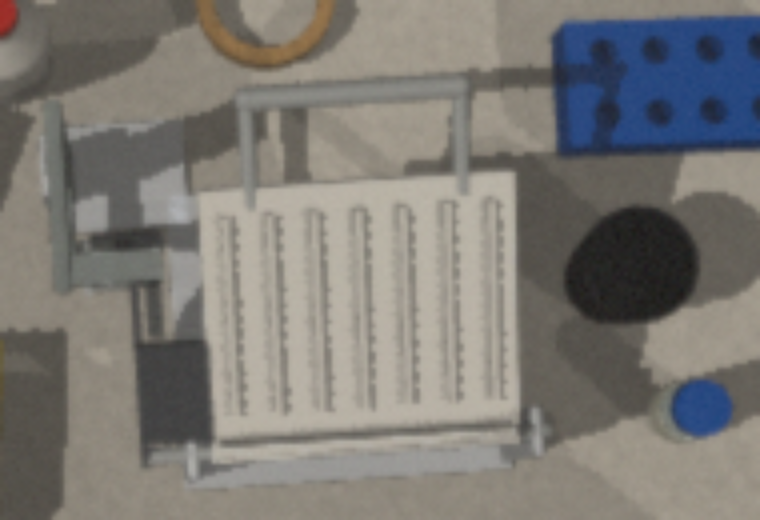

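The crop shows the bar from (339,204) to (397,201) and the board between (332,227)–(410,222) and (333,293)–(408,286), all clear of the bystanders. My white threshold was too high.

```bash
python3 - <<'E'
from h import *
z=load('top');d=z['d'];p=z['p']
print('zero depth frac',(d[195:300,320:425]==0).mean())
v,u=np.mgrid[228:283,336:406]; u=u.ravel();v=v.ravel()
P=pts(z,np.c_[u,v],d[v,u]); Q=P[d[v,u]>0]
for _ in range(4):
    m=Q.mean(0);V=np.linalg.svd(Q-m,full_matrices=False)[2];n=V[2]*np.sign(V[2,2]);r=(Q-m)@n;Q=Q[abs(r)<.005]
print('board',len(Q),m,n,'tilt',np.arccos(n[2]),'yaw',np.arctan2(-n[1],-n[0]),r.std())
B=[]
for col in range(346,396,6):
    vv=np.arange(194,216);q=pts(z,np.c_[np.full(22,col),vv],d[vv,col]); k=q[:,2]>.12
    if k.any(): print(col,vv[k],q[k].mean(0).round(4), q[k][:,2].max().round(3)); B.append(q[k].mean(0))
B=np.array(B);print('bar fit yaw',np.polyfit(B[:,1],B[:,0],1))
v,u=np.mgrid[207:220,320:425];u=u.ravel();v=v.ravel();P=pts(z,np.c_[u,v],d[v,u]);k=P[:,2]>.12
print('rods u',np.unique(u[k]),)
# tower arm and hinge
for (a,b) in [(345,293),(400,289),(329,292),(414,287),(310,247),(296,225)]:
    print((a,b),pts(z,[(a,b)],[d[b,a]]).round(3))
E
```

```text
zero depth frac 0.004263038548752834
board 3245 [ 0.53067456 -0.05102885  0.16673269] [-0.38709018 -0.02294859  0.92175623] tilt 0.3982108835768936 yaw 0.059215549553021864 0.002265074247182441
346 [201 202 203 204 205 206 207] [0.6076 0.0149 0.3899] 1.439
352 [201 202 203 204 205 206] [ 0.6414 -0.008   0.2138] 0.217
358 [201 202 203 204 205 206] [ 0.641  -0.0212  0.2155] 0.219
364 [200 201 202 203 204 205 206] [ 0.6423 -0.0347  0.2139] 0.217
370 [200 201 202 203 204 205] [ 0.6432 -0.048   0.2143] 0.22
376 [200 201 202 203 204 205] [ 0.643  -0.0613  0.2147] 0.218
382 [199 200 201 202 203 204 213] [ 0.6117 -0.0537  0.3904] 1.439
388 [199 200 201 202 203 204] [ 0.6453 -0.0881  0.2136] 0.217
394 [198 199 200 201 202 203 204 205 206 207 208 209 210 211 212 213 214 215] [ 0.6347 -0.1018  0.2089] 0.218
bar fit yaw [-0.14090995  0.62817893]
rods u [326 339 340 341 342 343 344 345 346 347 348 349 350 382 393 394 395 396
 397 401 411 420]
(345, 293) [[0.445 0.007 0.147]]
(400, 289) [[ 0.453 -0.119  0.148]]
(329, 292) [[0.448 0.044 0.135]]
(414, 287) [[ 0.458 -0.154  0.13 ]]
(310, 247) [[0.546 0.086 0.203]]
(296, 225) [[0.596 0.117 0.2  ]]
```

Tilt is 0.40, so it's on notch 2. The bar's middle is about (0.6425, -0.045, 0.210), yaw 3°, and the hinge is about (0.451, -0.055). First I'll rise, go across to above the bar, then spin -79° so the fingers close across it.

```bash

python3 -m creep '[85,0,0,-20,0, 85,0,0,-20,0, 85,0,0,-20,0, 85,20,-10,0,0, 85,30,-17,0,0]'
python3 -m creep '[85,30,-17.5,0,0, 85,30,-17.5,0,0, 85,30,-17.5,0,0, 85,30,-17.5,0,0, 85,30,-17.5,0,0]'
python3 -m creep '[85,30,-17.5,0,0, 85,30,-17.5,0,0, 85,30,-17.5,0,0, 85,30,-17.5,0,0, 85,30,-17.5,0,0]'
python3 -m creep '[85,30,-17.5,0,-6.6, 85,0,0,0,-6.6, 85,0,0,0,-6.6, 85,0,0,0,-6.6, 85,0,0,0,-6.6]'
python3 -m creep '[85,0,0,0,-6.6, 85,0,0,0,-6.6, 85,0,0,0,-6.6, 85,0,0,0,-6.6, 85,0,0,0,-6.6]'
python3 -m creep '[85,0,0,0,-6.6, 85,0,0,0,-6.6, 85,0,0,0,0, 85,0,0,0,0]'
```

```text
time_s: 0.52
position: [0.1712, -0.4977, 0.3645]
tool_rot: [[0.973, 0.232, -0.0], [0.232, -0.973, -0.002], [-0.001, 0.002, -1.0]]
ft_force: [1.1, 0.4, 0.2]
gripper_width: 0.996
grip_force: 0.0
time_s: 0.93
position: [0.2981, -0.3744, 0.3634]
tool_rot: [[0.972, 0.236, -0.0], [0.236, -0.972, 0.001], [-0.0, -0.001, -1.0]]
ft_force: [-0.1, -0.2, 1.3]
gripper_width: 0.994
grip_force: 0.0
time_s: 1.35
position: [0.4232, -0.2538, 0.3635]
tool_rot: [[0.972, 0.237, -0.001], [0.237, -0.972, 0.0], [-0.001, -0.0, -1.0]]
ft_force: [0.8, -0.1, 0.1]
gripper_width: 0.997
grip_force: 0.0
time_s: 1.77
position: [0.4476, -0.2307, 0.3632]
tool_rot: [[0.681, 0.732, -0.001], [0.732, -0.681, 0.001], [-0.0, -0.001, -1.0]]
ft_force: [-0.4, 0.0, 0.9]
gripper_width: 0.995
grip_force: 0.0
time_s: 2.18
position: [0.4473, -0.2312, 0.3632]
tool_rot: [[0.174, 0.985, -0.001], [0.985, -0.174, 0.001], [0.0, -0.001, -1.0]]
ft_force: [-0.3, 0.4, -0.1]
gripper_width: 0.997
grip_force: 0.0
time_s: 2.52
position: [0.4473, -0.2312, 0.3634]
tool_rot: [[-0.047, 0.999, -0.001], [0.999, 0.047, 0.0], [0.0, -0.001, -1.0]]
ft_force: [-0.7, 0.4, 0.5]
gripper_width: 0.997
grip_force: 0.0
```

```bash

python3 -m creep '[85,22,25.5,0,0, 85,22,25.5,0,0, 85,22,25.5,0,0, 85,22,25.5,0,0, 85,22,25.5,0,0]'
python3 -m creep '[85,22,25.5,0,0, 85,22,25.5,0,0, 85,22,25.5,0,0, 60,0,0,0,0, 60,0,0,0,0]'
python3 - <<'E'
from cell import manip
import cv2,numpy as np
c=manip.calibration("wrist");p,d=manip.grab_frame("wrist");cv2.imwrite("pics/w1.png",p[:,:,::-1])
np.savez("wrist.npz",p=p,d=d,**{k:np.array(v) for k,v in c.items()});print(c)
E
```

```text
time_s: 2.93
position: [0.5701, -0.1138, 0.3637]
tool_rot: [[-0.047, 0.999, -0.0], [0.999, 0.047, -0.0], [-0.0, -0.0, -1.0]]
ft_force: [1.2, -0.4, 1.1]
gripper_width: 0.993
grip_force: 0.0
time_s: 3.35
position: [0.6432, -0.0438, 0.362]
tool_rot: [[-0.051, 0.999, -0.003], [0.999, 0.051, 0.0], [0.0, -0.003, -1.0]]
ft_force: [-0.3, -0.3, 0.5]
gripper_width: 0.743
grip_force: 0.0
{'fx': 371.64829954431775, 'fy': 371.64829954431775, 'cx': 321.3931667439726, 'cy': 244.0371182169028, 'eye': array([0.63810418, 0.0407256 , 0.43182644]), 'rotation': array([[ 0.99867986,  0.04945073,  0.0138984 ],
       [ 0.05127949, -0.94403439, -0.32583658],
       [-0.00299229,  0.32611914, -0.94532394]])}
```

View pics/w1.png

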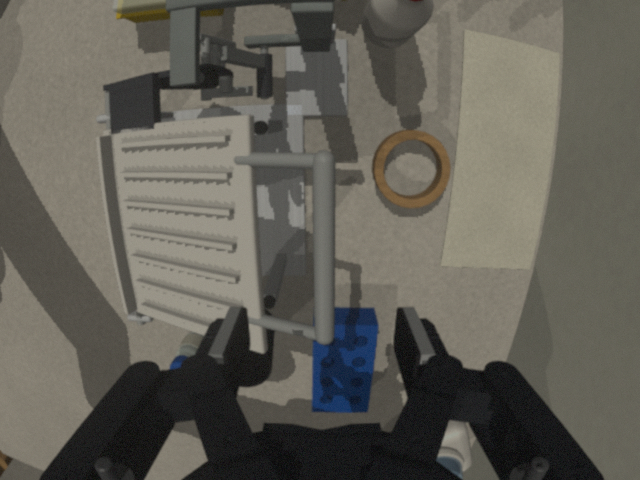

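The bar runs from (323,155) to (325,338) and the fingers straddle it. I'll cast those ends onto z = 0.211.

```bash
python3 - <<'E'
from h import *
z=load('wrist')
for u,v in [(323,155),(325,338),(324,200),(324,300)]:
    a=np.array([u-z['cx'],v-z['cy']]);r=np.hypot(*a);t=r/z['fx']
    c=np.r_[a/r*np.sin(t),np.cos(t)]@z['rotation'].T
    print((z['eye']+c*(0.211-z['eye'][2])/c[2]).round(4))
E
```

```text
[0.6394 0.0203 0.211 ]
[ 0.6475 -0.1053  0.211 ]
[ 0.6415 -0.0071  0.211 ]
[ 0.6451 -0.0748  0.211 ]
```

```bash

python3 -m creep '[45,0,0,0,0, 45,0,0,0,0, 45,0,0,10,0, 45,0,0,12,0, 45,0,0,12,0]' 25
python3 -m creep '[45,0,0,13,0, 45,0,0,13,0, 45,0,0,13,0, 45,0,0,12,0, 45,0,0,11,0]'
python3 -m creep '[45,0,0,2,0, 30,0,0,0,0, 10,0,0,0,0, 0,0,0,0,0, 0,0,0,0,0]'
python3 -m creep '[0,0,0,0,0, 0,0,0,0,0, 0,0,0,0,0, 0,0,0,0,0]'
```

```text
time_s: 3.82
position: [0.6418, -0.0458, 0.3289]
tool_rot: [[-0.049, 0.999, 0.0], [0.999, 0.049, -0.0], [-0.0, 0.0, -1.0]]
ft_force: [0.8, 0.1, -0.1]
gripper_width: 0.528
grip_force: 0.0
time_s: 4.23
position: [0.6416, -0.0453, 0.2654]
tool_rot: [[-0.05, 0.999, -0.003], [0.999, 0.05, 0.0], [0.0, -0.003, -1.0]]
ft_force: [0.2, -0.3, 0.9]
gripper_width: 0.527
grip_force: 0.0
time_s: 4.65
position: [0.6436, -0.0452, 0.2674]
tool_rot: [[-0.051, 0.999, 0.005], [0.999, 0.051, -0.0], [-0.001, 0.005, -1.0]]
ft_force: [5.3, -0.0, -0.9]
gripper_width: 0.15
grip_force: 25.0
time_s: 4.98
position: [0.6437, -0.0452, 0.2674]
tool_rot: [[-0.051, 0.999, 0.005], [0.999, 0.051, -0.0], [-0.001, 0.005, -1.0]]
ft_force: [5.1, 1.1, 0.0]
gripper_width: 0.151
grip_force: 25.1
```

```bash

python3 -m creep '[0,0,1,0,0, 0,0,1,-2,0, 0,0,-1.5,-3.6,0, 0,0,-1.7,-3.6,0, 0,0,-1.8,-3.5,0]'
python3 -m creep '[0,0,-1.8,-3.5,0, 0,0,-1.9,-3.5,0, 0,0,-2,-3.4,0, 0,0,-2.1,-3.4,0, 0,0,-2.1,-3.4,0]'
python3 -m creep '[0,0,-2.2,-3.4,0, 0,0,-2.2,-3.4,0, 0,0,-2.2,-3.3,0, 0,0,0,0,0, 0,0,0,0,0]'
```

```text
time_s: 5.4
position: [0.639, -0.0455, 0.2783]
tool_rot: [[-0.05, 0.999, -0.001], [0.999, 0.05, -0.0], [-0.0, -0.001, -1.0]]
ft_force: [2.6, -1.1, -3.3]
gripper_width: 0.155
grip_force: 24.6
time_s: 5.82
position: [0.629, -0.046, 0.2961]
tool_rot: [[-0.05, 0.999, -0.0], [0.999, 0.05, -0.0], [-0.0, -0.0, -1.0]]
ft_force: [1.7, -2.6, -3.9]
gripper_width: 0.152
grip_force: 24.3
time_s: 6.23
position: [0.6225, -0.0464, 0.3063]
tool_rot: [[-0.05, 0.999, -0.0], [0.999, 0.05, -0.001], [-0.0, -0.0, -1.0]]
ft_force: [0.3, -2.1, -2.6]
gripper_width: 0.151
grip_force: 25.0
```

```bash

python3 -m creep '[0,0,-1.8,-2.4,0, 0,0,-1.8,-2.4,0, 0,0,-1.9,-2.4,0, 0,0,-1.9,-2.3,0, 0,0,0,0,0]'
python3 -m creep '[0,0,-1.3,-1.5,0, 0,0,0,0,0, 0,0,-1.3,-1.5,0, 0,0,0,0,0, 0,0,0,0,0]'
```

```text
time_s: 6.65
position: [0.6151, -0.0468, 0.3162]
tool_rot: [[-0.05, 0.999, 0.0], [0.999, 0.05, -0.001], [-0.001, 0.0, -1.0]]
ft_force: [1.6, -3.8, -3.7]
gripper_width: 0.15
grip_force: 24.9
time_s: 7.07
position: [0.6129, -0.0469, 0.3188]
tool_rot: [[-0.05, 0.999, 0.001], [0.999, 0.05, -0.001], [-0.001, 0.001, -1.0]]
ft_force: [1.7, -4.1, -2.4]
gripper_width: 0.154
grip_force: 24.9
```

```bash

python3 -m creep '[0,-1,-1,-1.1,0, 0,0,0,0,0, 0,0,0,0,0]'
python3 -m creep '[0,0,-1,-1.1,0, 0,0,0,0,0, 0,0,0,0,0]'
```

```text
time_s: 7.32
position: [0.612, -0.0471, 0.32]
tool_rot: [[-0.051, 0.999, 0.001], [0.999, 0.051, 0.001], [0.001, 0.001, -1.0]]
ft_force: [3.3, -0.4, -1.1]
gripper_width: 0.149
grip_force: 24.9
time_s: 7.57
position: [0.611, -0.0472, 0.3211]
tool_rot: [[-0.051, 0.999, 0.001], [0.999, 0.051, 0.001], [0.001, 0.001, -1.0]]
ft_force: [3.7, 1.9, -0.6]
gripper_width: 0.151
grip_force: 25.0
```

```bash

python3 -m creep '[0,0,-1,-1.1,0, 0,0,0,0,0, 0,0,0,0,0]'
python3 -m creep '[0,0,-1,-1.1,0, 0,0,0,0,0, 0,0,0,0,0]'
```

```text
time_s: 7.82
position: [0.6101, -0.0473, 0.3222]
tool_rot: [[-0.051, 0.999, 0.001], [0.999, 0.051, 0.001], [0.001, 0.001, -1.0]]
ft_force: [3.8, 3.6, -1.8]
gripper_width: 0.154
grip_force: 25.1
time_s: 8.07
position: [0.6091, -0.0473, 0.3234]
tool_rot: [[-0.051, 0.999, 0.001], [0.999, 0.051, 0.001], [0.001, 0.001, -1.0]]
ft_force: [4.7, 2.9, 0.0]
gripper_width: 0.156
grip_force: 25.0
```

```bash

python3 -m creep '[0,0,-0.6,-1.3,0, 0,0,0,0,0, 0,0,0,0,0]'
python3 -m creep '[0,0,-0.6,-1.3,0, 0,0,0,0,0, 0,0,0,0,0]'
```

```text
time_s: 8.32
position: [0.6083, -0.0474, 0.3243]
tool_rot: [[-0.051, 0.999, 0.0], [0.999, 0.051, 0.001], [0.001, 0.0, -1.0]]
ft_force: [3.7, 3.7, -0.2]
gripper_width: 0.157
grip_force: 25.0
time_s: 8.57
position: [0.6075, -0.0475, 0.3254]
tool_rot: [[-0.051, 0.999, -0.001], [0.999, 0.051, 0.001], [0.001, -0.0, -1.0]]
ft_force: [3.2, 4.6, 0.0]
gripper_width: 0.151
grip_force: 24.9
```

```bash

python3 -m creep '[0,0,-0.8,-1.1,0, 0,0,0,0,0, 0,0,0,0,0]'
python3 -m creep '[0,0,-0.8,-1.1,0, 0,0,0,0,0, 0,0,0,0,0]'
```

```text
time_s: 8.82
position: [0.6067, -0.0475, 0.3263]
tool_rot: [[-0.051, 0.999, -0.001], [0.999, 0.051, 0.001], [0.001, -0.001, -1.0]]
ft_force: [3.3, 4.2, -1.0]
gripper_width: 0.155
grip_force: 24.9
time_s: 9.07
position: [0.6059, -0.0476, 0.3273]
tool_rot: [[-0.051, 0.999, -0.001], [0.999, 0.051, 0.001], [0.001, -0.001, -1.0]]
ft_force: [2.4, 4.1, -1.8]
gripper_width: 0.152
grip_force: 24.8
```

```bash

python3 -m creep '[0,0.5,-0.9,-1.0,0, 0,0,0,0,0, 0,0,0,0,0]'
python3 -m creep '[0,0,-0.9,-1.0,0, 0,0,0,0,0, 0,0,0,0,0]'
```

```text
time_s: 9.32
position: [0.6049, -0.0475, 0.3284]
tool_rot: [[-0.05, 0.999, -0.001], [0.999, 0.05, 0.0], [0.0, -0.001, -1.0]]
ft_force: [2.0, 2.8, -2.2]
gripper_width: 0.151
grip_force: 24.8
time_s: 9.57
position: [0.604, -0.0476, 0.3294]
tool_rot: [[-0.05, 0.999, -0.001], [0.999, 0.05, 0.0], [0.0, -0.001, -1.0]]
ft_force: [1.9, 2.2, -2.2]
gripper_width: 0.152
grip_force: 24.7
```

```bash

python3 -m creep '[0,0,-0.9,-1.0,0, 0,0,0,0,0, 0,0,0,0,0]'
python3 -m creep '[0,0,-0.9,-1.0,0, 0,0,0,0,0, 0,0,0,0,0]'
```

```text
time_s: 9.82
position: [0.603, -0.0477, 0.3305]
tool_rot: [[-0.05, 0.999, -0.001], [0.999, 0.05, 0.0], [0.0, -0.001, -1.0]]
ft_force: [1.6, 3.1, -2.9]
gripper_width: 0.152
grip_force: 24.7
time_s: 10.07
position: [0.6021, -0.0477, 0.3314]
tool_rot: [[-0.05, 0.999, -0.001], [0.999, 0.05, 0.0], [0.0, -0.001, -1.0]]
ft_force: [0.3, 3.7, -2.8]
gripper_width: 0.151
grip_force: 24.6
```

```bash

python3 -m creep '[0,0.5,-1,-1.0,0, 0,0,0,0,0, 0,0,0,0,0]'
python3 -m creep '[0,0,-1,-1.0,0, 0,0,0,0,0, 0,0,0,0,0]'
```

```text
time_s: 10.32
position: [0.6012, -0.0477, 0.3324]
tool_rot: [[-0.05, 0.999, -0.001], [0.999, 0.05, -0.001], [-0.001, -0.001, -1.0]]
ft_force: [-0.0, 1.6, -3.6]
gripper_width: 0.154
grip_force: 24.6
time_s: 10.57
position: [0.6002, -0.0477, 0.3335]
tool_rot: [[-0.05, 0.999, -0.001], [0.999, 0.05, -0.001], [-0.001, -0.001, -1.0]]
ft_force: [-0.8, 0.7, -4.4]
gripper_width: 0.156
grip_force: 24.6
```

```bash

python3 -m creep '[0,0,-1,-1.0,0, 0,0,0,0,0, 0,0,0,0,0]'
python3 -m creep '[0,0,-1,-1.0,0, 0,0,0,0,0, 0,0,0,0,0]'
```

```text
time_s: 10.82
position: [0.5996, -0.0477, 0.334]
tool_rot: [[-0.05, 0.999, -0.0], [0.999, 0.05, -0.001], [-0.001, -0.0, -1.0]]
ft_force: [1.4, -0.5, -6.9]
gripper_width: 0.151
grip_force: 24.6
time_s: 11.07
position: [0.5988, -0.0477, 0.3348]
tool_rot: [[-0.05, 0.999, 0.0], [0.999, 0.05, -0.001], [-0.001, 0.0, -1.0]]
ft_force: [6.3, -1.8, -9.4]
gripper_width: 0.149
grip_force: 24.7
```

Tangential force is now about 8 N above lifting, so the buffer has been felt. Now lowering along the arc.

```bash

python3 -m creep '[0,0,2.8,2.9,0, 0,0,2.8,2.9,0, 0,0,2.8,2.9,0, 0,0,2.7,2.9,0, 0,0,2.7,2.9,0]'
python3 -m creep '[0,0,2.6,3.1,0, 0,0,2.5,3.1,0, 0,0,2.5,3.1,0, 0,0,2.4,3.2,0, 0,0,2.4,3.2,0]'
```

```text
time_s: 11.48
position: [0.6119, -0.047, 0.3211]
tool_rot: [[-0.05, 0.999, -0.001], [0.999, 0.05, -0.001], [-0.001, -0.001, -1.0]]
ft_force: [-1.8, -2.4, -3.1]
gripper_width: 0.151
grip_force: 25.1
time_s: 11.9
position: [0.6248, -0.0463, 0.3051]
tool_rot: [[-0.05, 0.999, -0.0], [0.999, 0.05, -0.0], [-0.0, -0.0, -1.0]]
ft_force: [-3.0, -2.9, -4.4]
gripper_width: 0.15
grip_force: 24.7
```

```bash

python3 -m creep '[0,0,2.3,3.3,0, 0,0,2.2,3.3,0, 0,0,2.2,3.4,0, 0,0,2.1,3.4,0, 0,0,2.1,3.4,0]'
```

```text
time_s: 12.32
position: [0.6357, -0.0456, 0.2882]
tool_rot: [[-0.05, 0.999, -0.0], [0.999, 0.05, -0.0], [-0.0, -0.0, -1.0]]
ft_force: [-0.5, -3.2, -3.8]
gripper_width: 0.15
grip_force: 24.4
```

```bash

python3 -m creep '[0,0,2,3.5,0, 0,0,1.9,3.5,0, 0,0,1.8,3.6,0, 0,0,1.8,3.6,0, 0,0,1.7,3.6,0]'
python3 -m creep '[0,0,1.6,3.7,0, 0,0,1.6,3.7,0, 0,0,1.5,3.7,0, 0,0,1.4,3.7,0, 0,0,1.4,3.7,0]'
```

```text
time_s: 12.73
position: [0.6448, -0.0451, 0.2704]
tool_rot: [[-0.05, 0.999, -0.0], [0.999, 0.05, -0.0], [-0.0, -0.0, -1.0]]
ft_force: [-3.1, -3.6, -2.3]
gripper_width: 0.151
grip_force: 24.4
time_s: 13.15
position: [0.6521, -0.0447, 0.2518]
tool_rot: [[-0.05, 0.999, -0.001], [0.999, 0.05, 0.0], [0.0, -0.001, -1.0]]
ft_force: [-4.5, -3.1, -2.8]
gripper_width: 0.146
grip_force: 24.4
```

```bash

python3 -m creep '[0,-0.5,1.3,3.8,0, 0,0,1.2,3.8,0, 0,0,1.2,3.8,0, 0,0,1.1,3.8,0, 0,0,1,3.8,0]'
```

```text
time_s: 13.57
position: [0.6575, -0.0445, 0.2326]
tool_rot: [[-0.051, 0.999, -0.002], [0.999, 0.051, 0.001], [0.001, -0.002, -1.0]]
ft_force: [-5.3, -0.9, -3.6]
gripper_width: 0.152
grip_force: 24.4
```

```bash

python3 -m creep '[0,0,0.4,3.8,0, 0,0,0.4,3.8,0, 0,0,0.4,3.8,0, 0,0,0.4,3.8,0, 0,0,0.4,3.8,0]'
python3 -m creep '[0,0,0.5,3.8,0, 0,0,0.4,3.8,0, 0,0,0.3,3.5,0, 0,0,0.2,3,0, 0,0,0.2,3,0]'
```

```text
time_s: 13.98
position: [0.6604, -0.0444, 0.2143]
tool_rot: [[-0.051, 0.999, 0.002], [0.999, 0.051, 0.001], [0.001, 0.002, -1.0]]
ft_force: [-2.0, 1.5, -1.7]
gripper_width: 0.148
grip_force: 24.5
time_s: 14.4
position: [0.6619, -0.0443, 0.1971]
tool_rot: [[-0.051, 0.999, 0.001], [0.999, 0.051, 0.001], [0.001, 0.001, -1.0]]
ft_force: [-2.0, 2.4, -2.6]
gripper_width: 0.15
grip_force: 24.4
```

```bash

python3 -m creep '[0,0,0.1,2,0, 0,0,0,2,0, 0,0,0,2,0, 0,0,0,0,0, 0,0,0,0,0]'
```

```text
time_s: 14.82
position: [0.6619, -0.0443, 0.1933]
tool_rot: [[-0.051, 0.999, 0.002], [0.999, 0.051, 0.0], [0.0, 0.002, -1.0]]
ft_force: [-3.7, 3.8, 5.3]
gripper_width: 0.151
grip_force: 25.0
```

```bash
cat > tilt.py <<'E'
from h import *
from cell import manip
p,d=manip.grab_frame("side");c=manip.calibration("side")
import cv2;cv2.imwrite("pics/s_%d.png"%(1000*manip.get_obs()['time_s']),cv2.resize(p[150:320,220:440,::-1],None,fx=3.5,fy=3.5))
v,u=np.mgrid[170:270,300:430];u=u.ravel();v=v.ravel();P=pts(c,np.c_[u,v],d[v,u])
f=np.array([np.cos(.052),np.sin(.052)]);h=np.array([.451,-.055])
X=(P[:,:2]-h)@f;Y=(P[:,:2]-h)@[-f[1],f[0]]
k=(d[v,u]>0)&(X>.02)&(X<.14)&(abs(Y)<.075)&(P[:,2]>.11)
x=X[k];z=P[k,2]
for _ in range(6):
    a=np.polyfit(x,z,1);r=z-np.polyval(a,x);s=abs(r)<.005;x,z=x[s],z[s]
print('side tilt',np.arctan(a[0]),a,len(x),r.std()); print(manip.get_obs()['ft_force'].round(1))
E
python3 tilt.py; ls pics
python3 - <<'E'
import numpy as np
from h import *
z=load('side');d=z['d'];v,u=np.mgrid[170:270,300:430];u=u.ravel();v=v.ravel();P=pts(z,np.c_[u,v],d[v,u])
f=np.array([np.cos(.052),np.sin(.052)]);h=np.array([.451,-.055]);X=(P[:,:2]-h)@f;Y=(P[:,:2]-h)@[-f[1],f[0]]
k=(X>.02)&(X<.14)&(abs(Y)<.075)&(P[:,2]>.11);x=X[k];q=P[k,2]
for _ in range(6):
    a=np.polyfit(x,q,1);r=q-np.polyval(a,x);s=abs(r)<.008;x,q=x[s],q[s]
print('initial side',np.arctan(a[0]),len(x))
E
```

```text
side tilt 0.002474525942340504 [0.00247453 0.13373285] 1449 0.0023022291288218627
[-3.3  4.2  4.9]
s_14866.png
side.png
top.png
topc.png
w1.png
initial side 0.3913300778170526 2225
```

The side-view depth fit gives tilt ≈ 0.002, so the board is flat. I'll press lightly, then raise to about 0.28 (past notch 1, short of notch 2).

```bash

python3 -m creep '[0,-0.5,-1,1,0, 0,0,0,0,0, 0,0,0,0,0, 0,0,0,0,0]'
python3 -m creep '[0,0,0,-3.8,0, 0,0,-0.2,-3.9,0, 0,0,-0.2,-3.9,0, 0,0,-0.3,-3.9,0, 0,0,-0.4,-3.9,0]'
python3 -m creep '[0,0,-0.4,-3.9,0, 0,0,-0.5,-3.9,0, 0,0,-0.6,-3.9,0, 0,0,-0.7,-3.9,0, 0,0,-0.7,-3.9,0]'
python3 -m creep '[0,0,-0.8,-3.9,0, 0,0,-0.9,-3.8,0, 0,0,-0.9,-3.8,0, 0,0,0,0,0, 0,0,0,0,0]'
python3 tilt.py
```

```text
time_s: 15.2
position: [0.6617, -0.0444, 0.1933]
tool_rot: [[-0.051, 0.999, 0.005], [0.999, 0.051, 0.001], [0.001, 0.005, -1.0]]
ft_force: [-2.0, 5.0, 7.0]
gripper_width: 0.148
grip_force: 25.2
time_s: 15.62
position: [0.661, -0.0445, 0.209]
tool_rot: [[-0.051, 0.999, 0.004], [0.999, 0.051, 0.002], [0.001, 0.004, -1.0]]
ft_force: [3.0, 5.5, -4.5]
gripper_width: 0.146
grip_force: 24.4
time_s: 16.03
position: [0.6583, -0.0447, 0.2286]
tool_rot: [[-0.051, 0.999, 0.005], [0.999, 0.051, 0.002], [0.001, 0.005, -1.0]]
ft_force: [3.4, 5.5, -4.0]
gripper_width: 0.149
grip_force: 24.4
time_s: 16.45
position: [0.6557, -0.0448, 0.2408]
tool_rot: [[-0.051, 0.999, 0.005], [0.999, 0.051, 0.001], [0.001, 0.005, -1.0]]
ft_force: [3.4, 3.8, -3.1]
gripper_width: 0.147
grip_force: 24.7
side tilt 0.22246146393932106 [0.2262054  0.13335727] 1724 0.0023118376818158553
[ 2.8  4.8 -2.2]
```

```bash

python3 -m creep '[0,0.5,-0.5,-3,0, 0,0,-0.8,-3.5,0, 0,0,-0.9,-3.5,0, 0,0,-0.9,-2.5,0, 0,0,0,0,0]'
python3 -m creep '[0,0,0,0,0, 0,0,0.5,2,0, 0,0,0.5,2,0, 0,0,0.5,2,0, 0,0,0,0,0]'
python3 -m creep '[0,0,0.5,2,0, 0,0,0.5,2,0, 0,0,0.5,2,0, 0,0,0,0,0, 0,0,0,0,0]'
```

```text
time_s: 16.92
position: [0.6523, -0.0449, 0.2536]
tool_rot: [[-0.051, 0.999, 0.005], [0.999, 0.051, 0.001], [0.0, 0.005, -1.0]]
ft_force: [3.5, 4.0, -2.6]
gripper_width: 0.15
grip_force: 24.7
time_s: 17.33
position: [0.6541, -0.0448, 0.2471]
tool_rot: [[-0.051, 0.999, 0.005], [0.999, 0.051, 0.001], [0.0, 0.005, -1.0]]
ft_force: [4.6, 4.3, -2.7]
gripper_width: 0.149
grip_force: 24.7
time_s: 17.75
position: [0.6555, -0.0447, 0.2415]
tool_rot: [[-0.051, 0.999, 0.005], [0.999, 0.051, 0.001], [0.0, 0.005, -1.0]]
ft_force: [5.7, 3.6, -1.9]
gripper_width: 0.15
grip_force: 24.7
```

Still unsupported at about 0.23, so I'll lower on slowly, checking each call for support.

```bash

python3 -m creep '[0,-0.5,1.5,1.5,0, 0,0,0.5,1.5,0, 0,0,0.3,1.5,0, 0,0,0,0,0]'
```

```text
time_s: 18.08
position: [0.6567, -0.0448, 0.2378]
tool_rot: [[-0.051, 0.999, 0.002], [0.999, 0.051, 0.001], [0.001, 0.002, -1.0]]
ft_force: [-0.3, 5.3, 1.8]
gripper_width: 0.151
grip_force: 25.1
```

```bash

python3 -m creep '[0,0,0.3,1.5,0, 0,0,0.3,1.5,0, 0,0,0,0,0, 0,0,0,0,0]'
```

```text
time_s: 18.42
position: [0.6569, -0.0447, 0.2367]
tool_rot: [[-0.051, 0.999, 0.002], [0.999, 0.051, 0.001], [0.001, 0.002, -1.0]]
ft_force: [-2.6, 5.6, 7.9]
gripper_width: 0.151
grip_force: 25.6
```

The pawl holds at about 0.21. I'll unload, open and check.

```bash

python3 -m creep '[0,-0.5,-0.5,-1.5,0, 0,0,0,0,0, 20,0,0,0,0, 30,0,0,0,0, 45,0,0,0,0]'
python3 -m creep '[45,0,0,0,0, 45,0,0,0,0, 45,0,0,0,0, 45,0,0,0,0]'
python3 tilt.py
```

```text
time_s: 18.83
position: [0.6565, -0.0471, 0.2352]
tool_rot: [[-0.049, 0.999, 0.0], [0.999, 0.049, -0.002], [-0.002, 0.0, -1.0]]
ft_force: [-0.2, 0.0, -0.3]
gripper_width: 0.476
grip_force: 0.0
time_s: 19.17
position: [0.6564, -0.0463, 0.235]
tool_rot: [[-0.05, 0.999, -0.0], [0.999, 0.05, -0.0], [-0.0, -0.0, -1.0]]
ft_force: [-0.2, 0.4, -0.5]
gripper_width: 0.526
grip_force: 0.0
side tilt 0.22035229681174165 [0.22398936 0.13255997] 1650 0.002228831516501535
[-0.8 -0.   0.4]
```

It holds with the fingers open. Now straight up and clear.

```bash

python3 -m creep '[45,0,0,-6,0, 45,0,0,-12,0, 45,0,0,-20,0, 45,0,0,-25,0, 45,0,0,-30,0]'
python3 -m creep '[45,0,0,-30,0, 45,0,0,0,0, 45,0,0,0,0, 45,0,0,0,0]'
python3 tilt.py; ls pics; cp pics/s_19*.png pics/last0.png; cp $(ls -t pics/s_*|head -1) pics/last.png
```

```text
time_s: 19.63
position: [0.656, -0.0459, 0.3286]
tool_rot: [[-0.05, 0.999, -0.002], [0.999, 0.05, 0.0], [0.0, -0.002, -1.0]]
ft_force: [0.8, 0.7, 0.3]
gripper_width: 0.524
grip_force: 0.0
time_s: 19.97
position: [0.6564, -0.0459, 0.359]
tool_rot: [[-0.05, 0.999, 0.001], [0.999, 0.05, -0.0], [-0.0, 0.001, -1.0]]
ft_force: [0.3, -0.5, -0.8]
gripper_width: 0.526
grip_force: 0.0
side tilt 0.208929934106291 [0.21202402 0.13317551] 1718 0.0023169513795683774
[ 0.1 -0.8 -0.8]
s_14866.png
s_16500.png
s_19216.png
s_20016.png
side.png
top.png
topc.png
w1.png
```

View pics/last.png

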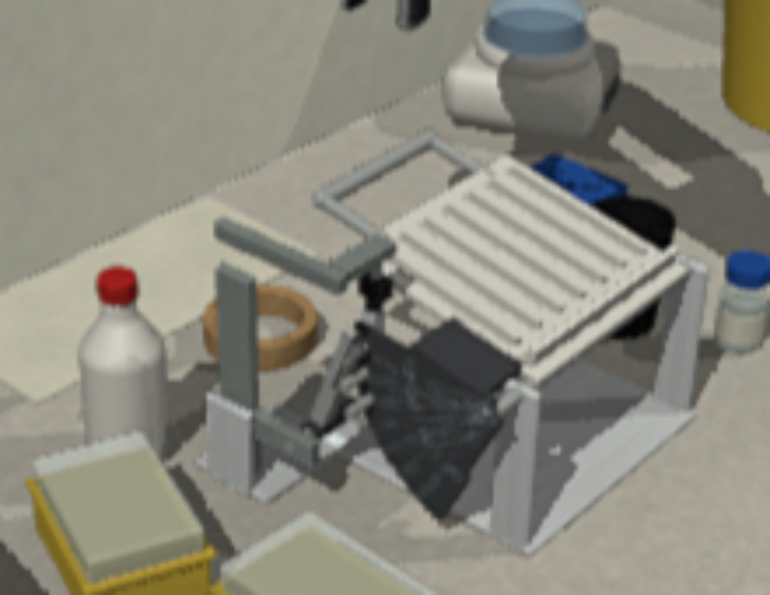

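The board rests at tilt ≈ 0.21 with the pawl strut (~(340,390)) under the quadrant. The gripper is clear at the top of the crop (~(400,10)), and the bystanders in this view are undisturbed.

```bash
python3 -c "
from cell import manip
print(manip.sign_off())"
```

```text
the job is handed in; nothing more can be done
None
```

I handed the job in with the board resting on its lowest notch (tilt about 0.21 rad), after lifting it to the buffer until the pawl let go and lowering it fully flat; the gripper is clear, and nothing in the final side view looked moved.

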